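# Rock a stuck sample block out of a bench shaker

## Robot

A 6-joint arm with a two-finger parallel gripper is mounted at the origin on a cart in front of the work surface, level with it; the furniture and walls round the work are solid. World frame = base frame: x ahead of the robot, y to its left, z up, the work surface at z = 0. Lengths are in mm, angles in rad, forces in N, time in s.
With the tool pointing down it reaches from about 350 to 875 mm from the base axis. Payload 4.2 kg.
Tool frame: the origin (TCP) lies at the very end of the fingers, on their centre line; the grasp point (between the pads) lies 19 mm behind it; z points along the fingers, y is the direction in which the jaws open and shut (so a half turn about z gives the same grasp; the last joint's range is limited). The gripper opens to 85 mm and grips with 20 to 120 N. Pads are 22 mm wide; open, the fingers measure 114 mm over their backs; the gripper's body (76 mm by 85 mm) begins 54 mm behind the grasp point. The pads swing forward as they close: fully open they stand 13 mm farther back than shut.
Start: joints at [-1.012, 0.385, 0.008, 0, -1.194, -0.259], TCP at [184.596, -597.096, 231.312] pointing down, gripper open.
Joint ranges: [-3.14, 3.14], [-1.21, 2.06], [-1.07, 1.41], [-3.16, 2.05], [-2.99, -0.16], [-3.1, 3.1]. Speed limits (rad/s): [2.79, 2.79, 3.14, 3.14, 3.14, 3.14].

## Interface

Orientations are given as a unit quaternion [x, y, z, w].
In Python, from bench import arm, optics, job gives the robot as it stands.
- The arm moves only by the tool send_rows, never from a script. Its argument "steps" is a list that holds one entry, the list of rows, each a list of 5 numbers: the shift along the tool's x, y, z in cm, then the turn about the tool's z in rad, then the opening, from 0 (shut) to 1 (fully open). A call has 1 to 10 rows; each row shifts and turns the pose as measured when the row begins, along the tool's axes as they then stand; what a row does not reach is not made up. A row lasts 1/12 s, in which the tool goes at most 41.7 mm and 7.16 degrees, less where a joint would pass 70% of its speed; a pose out of reach is approached as far as the arm can. A call with a gripper value outside its range is refused whole. The fingers move at their own pace and stop on an object; the grip force is fixed at half the most. Time passes only in rows, so rows that do not move let the fingers close. It gives the time, the measured TCP pose, the force and the opening at its end, in the units of the state.
- arm.read_state(): the state, without advancing time (a new reading comes with each control period).
- optics.get_image(name): name is "scene" or "top" or "wrist"; returns (picture, depth): 384x512x3 uint8, blue, green, red; 384x512 float32, mm along the optical axis (not along the pixel's ray), 0 where there is no reading.
- optics.get_calibration(name): a dict with "K" (3x3 intrinsics, pixels), "rvec" (rotation vector, rad) and "tvec" (3), from world to camera coordinates, as OpenCV has them; the wrist camera has in their place "hand_eye" (4x4, takes a point from camera to tool coordinates, whose origin is the TCP and whose axes are the flange's). Camera axes: x right, y down, z forward; pixel columns grow to the right and rows downward; lengths in mm; the calibration is good to about 2 mm. A picture is of the moment at which its call begins: read the wrist's pose just before it. get_calibration takes no time and is no camera call.
- job.job_done(): hands the job in, once; it reports no verdict.
The state is a dict: "clock": time; "joints": joint angles; "joint_vel": joint speeds; "joint_efforts": joint torques, N m; "position": TCP position; "ee_rot": TCP orientation; "contact_force": force on the tool from outside, world axes, zero at the start; "wrist_torque": the same for the moment, N m; "gripper_width": finger opening in mm.
Only numpy, scipy, OpenCV 4.12 (cv2) and the standard library are available. Lean on these libraries where they do the work, as an engineer would, in place of code of your own. Each camera call takes 0.05 s, during which the arm holds its last target. There are 200 camera calls.

## Task

Press the shaker's mushroom stop button fully down, where it stays. Then free the metal sample block that sticks in the well: grip its top and rock it to the left and to the right, so that the block itself pushes back the stiff catch on each side (do not touch the catches with the fingers), and lift it out. Finish while still holding the block in the gripper, upright and at rest straight above the well, its foot just clear of the shaker's top by two or three centimetres, with the other things left where they were.

Things in the scene. Friction and masses are not known exactly. Their poses are not given: they have to be found in the camera images.
- shaker: White bench shaker, fixed to the table. Origin on the table under the well's centre; z up, x to its rear (away from the robot), y to its left. Tall part with the well: 110 mm along x, 120 along y (centred on the origin), top at 72 mm. Right of it (y -60 to -140 mm) a wing, 38 mm high, carries the stop button at x 0, y -100 mm. The well's floor is 8 mm above the table.
- well_mouth (a point): Centre of the well's opening (38 mm along x, 52 along y) in the plane of the shaker's top, 72 mm above the table. Axes as the shaker's.
- stop_button (a joint): Black mushroom button, head 35 mm across, pressed straight down. 0 = up, 0.006 m = fully down; it resists with about 4 N and stays where it is pushed.
- stop_top (a point): Centre of the top of the mushroom head, 67 mm above the table when up; moves down with the button.
- catch_left (a joint): Steel catch under the cover, on the well's left (+y): slides outward (+y) up to 0.010 m, 0 = in. About 12 N moves it; it stays where pushed. At 0 its nose (58 to 65.5 mm above the table) ends 16.5 mm from the well's centre and overhangs the block's shoulder by 3.5 mm, so a straight lift stops after 5 mm. Clear of the shoulder from 0.0035 on; 0.005 gives margin.
- catch_right (a joint): The same catch on the well's right (-y), slides outward (-y). Both must be back before the block can come out.
- block: Aluminium sample block, 34 mm along x, 118 mm tall, about 0.35 kg, standing in the well, axes along the shaker's. Origin at the centre of its underside. From below: a foot 10 mm wide (y), 8 mm high; a body 40 mm wide up to 45 mm; a neck 31 mm wide to the top. The top 54 mm of the neck stands out of the shaker: grip it there, across y (31 mm) or x (34 mm).
- block_centre (a point): Centre of the block, 59 mm above its underside, on its axis. Axes as the block's.
- block_foot (a point): Centre of the block's underside; it rocks on this foot about the shaker's x axis (the foot stands in a groove 14 mm wide, 4 mm deep). Leaned by 0.13 rad to one side, the neck pushes that side's catch back by about 4 mm, by 0.15 rad about 5.5 mm; the cover stops it near 0.16 rad. Upright again, with both catches back, it lifts straight out.
- jar: Bystander: small jar with a blue lid, 41 mm across, 53 mm high. Origin at its underside.
- plate_small: Bystander: flat metal clamp half lying on the table, 42 x 47 x 13 mm. Origin at its underside.
- plate_large: Bystander: flat metal clamp half lying on the table, 52 x 64 x 13 mm. Origin at its underside.
Not all that is in view belongs to the job. What is meant by the block is not blue, and is the smaller of those in its own colour.

How it is judged (in metres and radians):
On the way, in this order (a step that is already met when the one before it is completed fails the run):
1. the stop button is pressed fully down (value of joint stop_button above 0.0045 m), for 0.2 s.
2. rocking has pushed both catches back (value of joint each of catch_left, catch_right above 0.002 m), for 0.1 s.
At the end, for the whole second after the job is handed in: The button is still down (over 4.5 mm); the gripper holds the block (over 2 N) at rest (under 20 mm/s), upright within 0.15 rad, its foot 4 to 60 mm above the shaker's top and within 30 mm of the well's centre, the block touching the shaker nowhere (value of joint stop_button above 0.0045 m and z of block_foot in the frame of well_mouth between 0.004 and 0.06 m and horizontal distance between block_foot and well_mouth below 0.03 m and angle between block's own z axis and vertical below 0.15 rad and linear speed of block below 0.02 m/s and contact force between the fingers and block above 2 N and contact force between block and shaker below 0.1 N); the arm keeps its last pose, push and grip.
It fails at once if the robot touches a catch instead of moving it with the block (contact force between any of the arm, the fingers and catch_left above 1 N or contact force between any of the arm, the fingers and catch_right above 1 N).
It fails at once if a bystander (jar or clamp half) is pushed more than 30 mm or the jar tipped (distance of any of jar, plate_small, plate_large from where it was at the start of the episode above 0.03 m or angle between jar's own z axis and vertical above 0.5 rad).
It also fails if it takes over 54 s, if anything falls off the work surface, if the arm or the gripper's body presses on something with over 40 N, if the wrist force passes 120 N, or if a joint passes its speed limit or range.

## Working session

There is one attempt and no reset: what is moved stays moved. The work goes in short steps, Python scripts to look and compute and a tool call to move; the robot and the scene stay as the last step left them, time stands still between calls to the robot, and variables do not carry over. Pictures are saved under pics/ and viewed, about 8 in all and at most 12, crops included, and the job is handed in when it is done.

Besides the shell and the picture viewer there is one more tool, called after "Call:" as name(argument=value, ...), one argument or row to a line, values as JSON. send_rows: Moves the arm, as the interface text tells. Its arguments: {"type":"object","properties":{"steps":{"type":"array","items":{"type":"array","items":{"type":"array","items":{"type":"number"}}}}},"required":["steps"]}

```bash
mkdir -p pics
cat > h.py <<'E'
import numpy as np, cv2
from bench import arm, optics, job
from scipy.spatial.transform import Rotation as R
def cam(name):
    c=optics.get_calibration(name); K=np.array(c["K"],float)
    if name=="wrist":
        s=arm.read_state(); T=np.eye(4); T[:3,:3]=R.from_quat(s["ee_rot"]).as_matrix(); T[:3,3]=s["position"]
        M=T@np.array(c["hand_eye"])
    else:
        V=np.eye(4); V[:3,:3]=cv2.Rodrigues(np.array(c["rvec"],float))[0]; V[:3,3]=np.ravel(c["tvec"]); M=np.linalg.inv(V)
    return K,M
def cloud(name):
    K,M=cam(name); im,d=optics.get_image(name)
    v,u=np.mgrid[:384,:512]; r=np.stack([(u-K[0,2])/K[0,0],(v-K[1,2])/K[1,1],np.ones_like(u,float)],-1)*d[...,None]
    P=r@M[:3,:3].T+M[:3,3]; P[d==0]=np.nan
    return im,d,P
E
python3 - <<'E'
from h import *
print(arm.read_state())
ims=[]
for n in("top","scene"):
    im,d,P=cloud(n); np.savez(n,im=im,d=d,P=P,K=cam(n)[0],M=cam(n)[1]); cv2.imwrite(f"pics/{n}0.png",cv2.resize(im,(768,576)))
    print(n,np.round(cam(n)[1],2).tolist(), (d==0).mean())
E
```

```text
{'clock': 0.0, 'joints': array([-1.01242894e+00,  3.85556169e-01,  6.62568125e-03, -5.01178078e-04,
       -1.19401514e+00, -2.58649652e-01]), 'joint_vel': array([ 0.00092382,  0.00113872,  0.00018186, -0.00154819,  0.00018671,
        0.00019803]), 'joint_efforts': array([-9.63052230e-05, -3.92285371e+01,  1.88396412e+01,  4.18624789e+00,
       -4.74548302e-03,  5.24226976e-06]), 'position': array([ 184.4045761 , -596.55970347,  230.22144832]), 'ee_rot': array([-1.49207081e-01,  9.88805359e-01,  1.07874620e-03, -2.13149451e-04]), 'contact_force': array([-0.05572652,  0.35651967,  0.30414795]), 'wrist_torque': array([0.0133338 , 0.03503106, 0.00293202]), 'gripper_width': 85.52850713998647}
top [[0.01, -0.98, 0.18, 325.72], [-1.0, -0.01, -0.0, -4.0], [0.0, -0.18, -0.98, 963.58], [0.0, 0.0, 0.0, 1.0]] 0.004099527994791667
scene [[-0.65, -0.43, 0.63, -320.92], [-0.76, 0.38, -0.53, 661.34], [-0.01, -0.82, -0.57, 820.96], [0.0, 0.0, 0.0, 1.0]] 0.003916422526041667
```

View pics/top0.png

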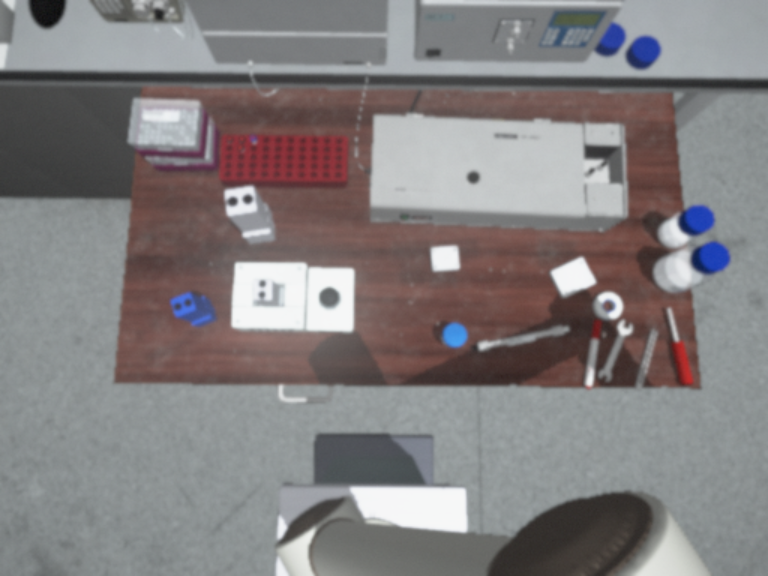

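View pics/scene0.png

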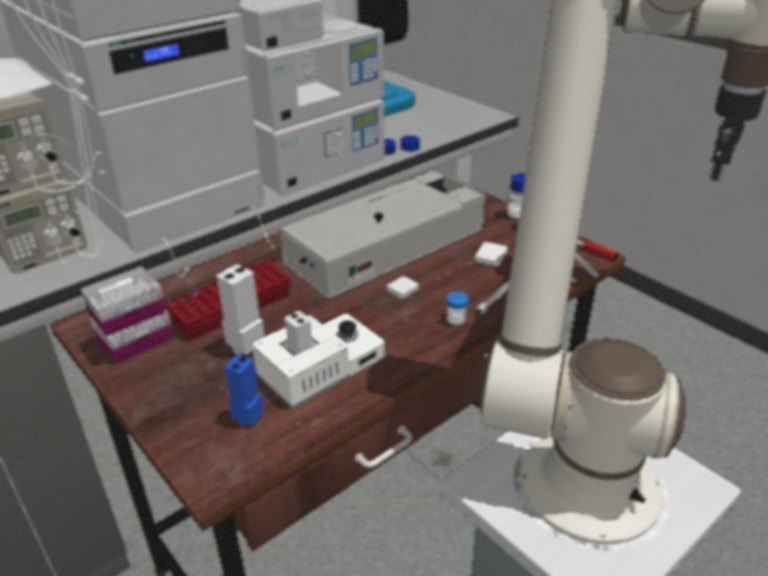

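The top view shows the shaker's well part at (268,296), the block's top at (263,290) and the button at (330,297), in the 768-wide picture. The larger grey block stands at (245,210), the blue one at (192,308), and the jar at (455,335). Next I measure the shaker, block and button.

Run:
```python
from h import *
for n in ("top","scene"):
    z=np.load(n+".npz"); P=z["P"];im=z["im"];X,Y,Z=P[...,0],P[...,1],P[...,2]
    reg=(X>320)&(X<620)&(Y>0)&(Y<420)
    h=np.histogram(Z[reg&(Z>20)],bins=np.arange(20,200,4));print(n,[(int(b),int(c)) for c,b in zip(*h) if c>15])
    for nm,lo,hi in (("top72",66,78),("wing",33,43),("btn",58,76),("block",114,140)):
        m=reg&(Z>lo)&(Z<hi)
        if nm=="btn": m&=im.max(-1)<90
        k,l,st,c=cv2.connectedComponentsWithStats(m.astype(np.uint8))
        for i in range(1,k):
            if st[i,4]<25: continue
            q=P[l==i]; r=cv2.minAreaRect(q[:,:2].astype(np.float32))
            print(nm,st[i,4],np.round(c[i],1),"med",np.round(np.median(q,0),1),"rect",np.round(r[0],1),np.round(r[1],1),round(r[2],1))
```

```text
top [(20, 31), (24, 44), (28, 37), (32, 189), (36, 867), (40, 184), (44, 59), (48, 49), (52, 53), (56, 69), (60, 137), (64, 144), (68, 925), (72, 808), (76, 30), (80, 25), (84, 35), (88, 29), (92, 37), (96, 32), (100, 25), (104, 35), (108, 33), (112, 41), (116, 165), (120, 75), (124, 162), (128, 23), (140, 18), (144, 17), (152, 18), (156, 23), (160, 259), (164, 57)]
top72 26 [171.4 152.3] med [581.3 201.5  72.8] rect [581.2 206.3] [ 9.1 46.2] 20.7
top72 1727 [179.1 197.4] med [461.3 175.   71.8] rect [467.4 178.6] [120.4 110.6] 89.9
top72 28 [132.1 207.1] med [435.4 292.3  72.8] rect [438.1 294. ] [19.7 41.7] 66.5
wing 1135 [219.5 199.6] med [462.2  78.1  37.9] rect [466.6  78.6] [109.4  80.6] 0.3
block 88 [166.9 144.4] med [581.9 199.3 125.3] rect [588.5 199.8] [26.1 55.9] 47.4
block 202 [174.8 193.1] med [466.5 177.2 125.6] rect [467. 178.] [31.1 34.1] 89.1
block 188 [121.9 203. ] med [442.2 303.8 118.1] rect [442.4 304.8] [31.5 34.5] 25.4
scene [(20, 157), (24, 145), (28, 156), (32, 161), (36, 387), (40, 297), (44, 183), (48, 131), (52, 125), (56, 165), (60, 173), (64, 217), (68, 
[... 482 characters left out ...]
] rect [468.6  80.6] [22.3 19.5] 71.2
top72 70 [161.9 260.3] med [433.1 313.4  72.2] rect [435.  309.9] [43.1 24. ] 67.1
wing 614 [226.6 232.9] med [434.8  86.5  39.1] rect [468.4 139.5] [202.  117.4] 89.1
wing 76 [162.8 225.3] med [579.4 227.3  38.3] rect [586.6 221.9] [67.1 35.2] 55.8
wing 65 [163.6 271.3] med [430.  314.   38.3] rect [435.5 311.7] [49.7 26.9] 61.4
btn 65 [231.2 217.8] med [461.5  83.4  65.1] rect [463.5  82.9] [22.1 22.4] 6.2
block 193 [158.  197.5] med [585.2 224.3 127. ] rect [590.1 219.9] [60.2 33.9] 59.2
block 170 [197.7 214.3] med [463.1 182.3 126.2] rect [469.7 179.4] [38.2 33. ] 0.1
block 153 [158.9 242.9] med [441.8 306.3 119.1] rect [443.3 306.2] [32.2 37. ] 23.7
```

Call:
send_rows(
  steps=[
    [[0,0,0,-0.125,0],[0,0,0,-0.125,0],[0,0,0,-0.125,0],[0,0,0,-0.125,0],[0,0,0,-0.125,0],[0,0,0,-0.125,0],[0,0,0,-0.125,0],[0,0,0,-0.125,0],[0,0,0,-0.125,0],[0,0,0,-0.125,0]],
  ],
)

```text
clock: 0.93
position: [183.4, -593.2, 223.5]
ee_rot: [-0.702, 0.712, 0.007, 0.003]
contact_force: [-0.4, -0.4, -0.3]
gripper_width: 0.1
```

Call:
send_rows(
  steps=[
    [[-3.7,-1.6,-0.1,0,0],[-3.7,-1.6,-0.1,0,0],[-3.7,-1.6,-0.1,0,0],[-3.7,-1.6,-0.1,0,0],[-3.7,-1.6,-0.1,0,0],[-3.7,-1.6,-0.1,0,0],[-3.7,-1.6,-0.1,0,0],[-3.7,-1.6,-0.1,0,0],[-3.7,-1.6,-0.1,0,0],[-3.7,-1.6,-0.1,0,0]],
  ],
)

```text
clock: 1.77
position: [348.0, -217.0, 231.0]
ee_rot: [-0.698, 0.716, 0.013, 0.003]
contact_force: [0.9, -0.3, -0.5]
gripper_width: -0.2
```

Call:
send_rows(
  steps=[
    [[-3.7,-1.5,0,0,0],[-3.7,-1.5,0,0,0],[-3.7,-1.5,0,0,0],[-3.7,-1.5,0,0,0],[-3.7,-1.5,0,0,0],[-3.7,-1.5,0,0,0],[-3.7,-1.5,0,0,0],[-2,-0.8,0,0,0],[0,0,0,0,0],[0,0,0,0,0]],
  ],
)

```text
clock: 2.6
position: [469.5, 80.6, 235.3]
ee_rot: [-0.702, 0.712, 0.013, 0.004]
contact_force: [0.1, 0.2, -0.2]
gripper_width: -0.3
```

Call:
send_rows(
  steps=[
    [[0.1,0,3,0,0],[0.1,0,3,0,0],[0.1,0,3,0,0],[0.1,0,3,0,0],[0.1,0,2,0,0],[0,0,0,0,0],[0,0,0,0,0]],
  ],
)

```text
clock: 3.18
position: [466.6, 73.3, 92.2]
ee_rot: [-0.7, 0.714, 0.012, 0.005]
contact_force: [-0.0, 0.5, -0.5]
gripper_width: -0.0
```

Run:
```python
from h import *
im,d,P=cloud("wrist"); cv2.imwrite("pics/w1.png",im); s=arm.read_state(); print(s["position"],s["ee_rot"])
X,Y,Z=P[...,0],P[...,1],P[...,2]
for lo,hi in((33,43),(58,73),(66,78),(114,134)):
    m=(Z>lo)&(Z<hi)
    if lo==58: m&=im.max(-1)<90
    k,l,st,c=cv2.connectedComponentsWithStats(m.astype(np.uint8))
    for i in range(1,k):
        if st[i,4]>150: q=P[l==i]; r=cv2.minAreaRect(q[:,:2].astype(np.float32)); print(lo,st[i,4],c[i].round(),np.median(q,0).round(1),np.round(r[0],1),np.round(r[1],1),round(r[2],1))
```

```text
[466.46336852  73.40112935  92.38074847] [-0.69992477  0.7140914   0.01221267  0.00544485]
33 1278 [18. 64.] [617.  -27.   38.4] [615.8 -28. ] [73.3  8.1] 83.8
33 11173 [250. 199.] [467.8  66.1  38.4] [466.9  77.9] [ 81.2 110.1] 89.7
33 719 [ 10. 314.] [680.6 173.2  37.5] [680.7 168.9] [76.8  3.4] 89.9
58 454 [245. 221.] [474.2  75.1  64.7] [467.4  76.8] [31.9 15.5] 1.4
66 215 [253. 307.] [466.4 141.   72.4] [466.2 140.9] [20.6  8.1] 88.5
114 1212 [253. 255.] [465.5  62.5 126. ] [465.7  71.5] [23.7 27.4] 87.7
```

View pics/w1.png

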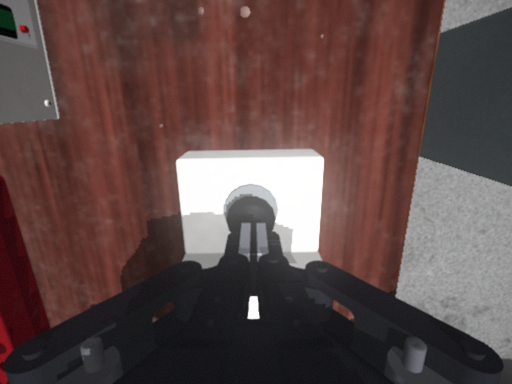

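The wrist view shows the button head at (250,212), about 5 mm from the closed fingertips along +y. The wing's rectangle agrees with the shaker origin at (467,178).

Call:
send_rows(
  steps=[
    [[-0.4,0,1,0,0],[0,0,1,0,0],[0,0,0.4,0,0],[0,0,0.3,0,0],[0,0,0.3,0,0],[0,0,0.2,0,0],[0,0,0.2,0,0]],
  ],
)

```text
clock: 3.82
position: [471.0, 80.0, 63.7]
ee_rot: [-0.7, 0.714, 0.009, 0.013]
contact_force: [-1.8, -0.6, 4.4]
gripper_width: 0.2
```

Call:
send_rows(
  steps=[
    [[0,0,0.25,0,0],[0,0,0.25,0,0],[0,0,0.25,0,0],[0,0,0.25,0,0]],
  ],
)

```text
clock: 4.15
position: [471.2, 80.0, 60.6]
ee_rot: [-0.702, 0.713, 0.009, 0.012]
contact_force: [-8.3, -0.2, 23.4]
gripper_width: -0.5
```

Call:
send_rows(
  steps=[
    [[0,0,0.15,0,0],[0,0,0.15,0,0],[0,0,0.1,0,0],[0,0,0.1,0,0],[0,0,-1,0,0],[0,0,-3,0,0],[0,0,-4,0,0],[0,0,-4,0,0],[0,0,-2,0,1],[0,0,0,0,1]],
  ],
)

```text
clock: 4.98
position: [470.6, 76.3, 205.0]
ee_rot: [-0.702, 0.712, 0.008, 0.012]
contact_force: [-1.0, 0.2, 0.9]
gripper_width: 23.2
```

Run:
```python
from h import *
s=arm.read_state(); q=R.from_quat(s["ee_rot"]).as_matrix(); print(s["position"],q.round(3).tolist())
for n in("top","wrist"):
  im,d,P=cloud(n)
  m=(im.max(-1)<90)&(P[...,2]>52)&(P[...,2]<76)&(np.hypot(P[...,0]-467,P[...,1]-78)<15)
  print(n,m.sum(),np.median(P[m],0), np.percentile(P[m][:,2],[10,90]) if m.sum() else 0)
```

```text
[470.63594596  76.33808122 205.01515031] [[-0.014, -1.0, 0.006], [-1.0, 0.014, 0.028], [-0.028, -0.006, -1.0]]
top 61 [467.07415479  75.09954493  59.39951697] [56.65555812 61.70895796]
wrist 0 [nan nan nan] 0
  return _methods._mean(a, axis=axis, dtype=dtype,
  ret = um.true_divide(
```

Call:
send_rows(
  steps=[
    [[-3.3,0.1,0,0,1],[-3.3,0.1,0,0,1],[-3.2,0.1,0,0,1],[0,0.1,2,0,1],[0,0,2,0,1],[0,0,1.5,0,1],[0,0,0,0,1],[0,0,0,0,1]],
  ],
)

```text
clock: 5.75
position: [458.9, 176.6, 131.8]
ee_rot: [-0.7, 0.714, 0.013, -0.002]
contact_force: [0.9, -0.7, 0.0]
gripper_width: 85.6
```

Run:
```python
from h import *
s=arm.read_state(); q=R.from_quat(s["ee_rot"]).as_matrix(); print(s["position"],q.round(3).tolist(),s["contact_force"])
im,d,P=cloud("wrist"); cv2.imwrite("pics/w2.png",im)
Z=P[...,2]
for lo,hi in((66,78),(116,132)):
    m=(Z>lo)&(Z<hi); k,l,st,c=cv2.connectedComponentsWithStats(m.astype(np.uint8))
    for i in range(1,k):
        if st[i,4]>150: g=P[l==i]; r=cv2.minAreaRect(g[:,:2].astype(np.float32)); print(lo,st[i,4],c[i].round(),np.median(g,0).round(1),np.round(r[0],1),np.round(r[1],1),round(r[2],1))
```

```text
[458.90172377 176.58656367 131.83433051] [[-0.02, -1.0, -0.021], [-1.0, 0.019, 0.016], [-0.015, 0.021, -1.0]] [ 0.93036972 -0.67869773  0.01585846]
66 15584 [239. 188.] [465.7 159.   72.4] [467.4 177.8] [120.6 110.5] 89.8
66 186 [239. 184.] [467.  162.1  72.2] [467.1 162.3] [ 1.3 33.1] 89.1
66 718 [ 91. 233.] [582.3 196.3  72.2] [591.3 198.7] [30.6 60.6] 50.4
66 165 [268. 313.] [444.1 286.4  69.3] [447.5 288. ] [29.4  7.1] 9.9
116 2877 [237. 230.] [467.3 174.5 126.3] [467.5 177.2] [34.2 31.4] 0.3
116 1288 [ 43. 260.] [583.5 190.1 123.5] [590.8 195.1] [24.8 50.9] 53.7
```

View pics/w2.png

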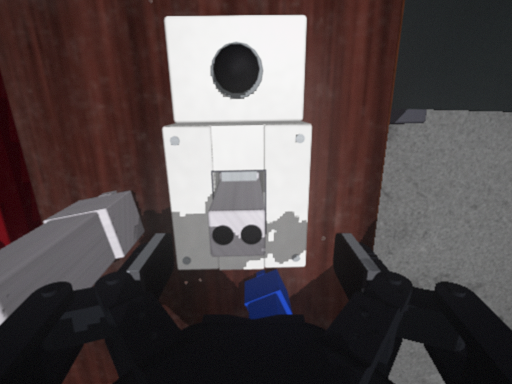

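The block's top is at (237,230) and measures 34×31 mm at z 126, so the sizes match. The fingers straddle it, but sit 8.5 mm too near in x.

Call:
send_rows(
  steps=[
    [[0,-0.9,0,0,1],[0,0,1.2,0,1],[0,0,1.2,0,1],[0,0,1,0,1],[0,0,0,0,1]],
  ],
)

```text
clock: 6.22
position: [472.4, 177.5, 99.7]
ee_rot: [-0.7, 0.714, 0.012, 0.002]
contact_force: [-0.8, 0.1, -0.0]
gripper_width: 85.5
```

Call:
send_rows(
  steps=[
    [[0,0.4,0.6,0,1],[0,0,0,0,1],[0,0,0,0,1]],
  ],
)

```text
clock: 6.47
position: [470.6, 178.1, 95.4]
ee_rot: [-0.699, 0.715, 0.011, 0.004]
contact_force: [0.7, 0.1, 0.4]
gripper_width: 85.3
```

Call:
send_rows(
  steps=[
    [[0,0.3,0.3,0,1],[0,0,0,0,1],[0,0,0,0,1]],
  ],
)

```text
clock: 6.72
position: [468.1, 178.7, 93.7]
ee_rot: [-0.7, 0.714, 0.011, 0.006]
contact_force: [-0.7, 0.5, 0.3]
gripper_width: 85.4
```

Call:
send_rows(
  steps=[
    [[0,0,0,0,0],[0,0,0,0,0],[0,0,0,0,0],[0,0,0,0,0],[0,0,0,0,0],[0,0,0,0,0],[0,0,0,0,0],[0,0,0,0,0]],
  ],
)

```text
clock: 7.38
position: [468.8, 179.3, 94.8]
ee_rot: [-0.7, 0.714, 0.011, 0.007]
contact_force: [-1.1, -0.1, 0.8]
gripper_width: 33.2
```

Call:
send_rows(
  steps=[
    [[-0.3,0,0,0,0],[-0.3,0,0,0,0],[-0.3,0,0,0,0],[-0.3,0,0,0,0]],
  ],
)

```text
clock: 7.72
position: [468.5, 181.8, 94.9]
ee_rot: [-0.701, 0.713, 0.006, -0.002]
contact_force: [3.6, -10.1, 1.4]
gripper_width: 32.9
```

Call:
send_rows(
  steps=[
    [[-0.6,0,0,0,0],[-0.6,0,0,0,0],[-0.6,0,0,0,0],[-0.6,0,0,0,0]],
  ],
)

```text
clock: 8.05
position: [468.3, 190.0, 94.9]
ee_rot: [-0.702, 0.712, -0.002, -0.017]
contact_force: [6.6, -14.7, 3.4]
gripper_width: 33.5
```

Call:
send_rows(
  steps=[
    [[-0.6,0,0,0,0],[-0.6,0,0,0,0]],
  ],
)

```text
clock: 8.22
position: [468.3, 193.2, 94.8]
ee_rot: [-0.702, 0.712, -0.007, -0.026]
contact_force: [7.3, -16.2, 3.5]
gripper_width: 33.4
```

```bash
cat > lean.py <<'E'
from h import *
import sys
s=arm.read_state(); q=R.from_quat(s["ee_rot"]).as_matrix(); print(s["position"].round(1),"toolz",q[:,2].round(3),s["contact_force"].round(1),s["wrist_torque"].round(2))
im,d,P=cloud("scene"); X,Y,Z=P[...,0],P[...,1],P[...,2]
cv2.imwrite(f"pics/{sys.argv[1]}.png",cv2.resize(im[150:310,120:280],(640,640)))
E
python3 lean.py s2
```

```text
[468.3 193.2  94.8] toolz [-0.027 -0.046 -0.999] [  7.3 -16.2   3.5] [-5.53 -2.61  0.29]
```

View pics/s2.png

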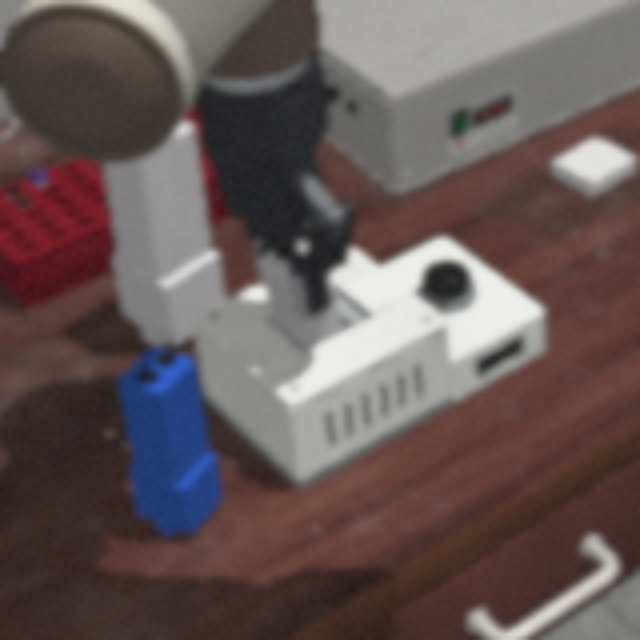

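Call:
send_rows(
  steps=[
    [[-0.6,0,0,0,0],[-0.6,0,0,0,0]],
  ],
)

```text
clock: 8.43
position: [468.5, 195.3, 95.0]
ee_rot: [-0.703, 0.71, -0.012, -0.035]
contact_force: [7.8, -17.9, 4.6]
gripper_width: 33.1
```

Call:
send_rows(
  steps=[
    [[0.5,0,0,0,0],[0.5,0,0,0,0],[0.5,0,0,0,0],[0.5,0,0,0,0],[0.5,0,0,0,0],[0.5,0,0,0,0]],
  ],
)

```text
clock: 8.93
position: [470.2, 175.6, 96.5]
ee_rot: [-0.701, 0.712, -0.007, -0.023]
contact_force: [-6.2, 12.5, 0.8]
gripper_width: 33.2
```

Call:
send_rows(
  steps=[
    [[0.6,0,0,0,0],[0.6,0,0,0,0],[0.6,0,0,0,0],[0.6,0,0,0,0],[0.6,0,0,0,0]],
  ],
)

```text
clock: 9.35
position: [470.4, 165.7, 97.4]
ee_rot: [-0.7, 0.714, 0.003, -0.003]
contact_force: [-4.2, 12.1, -0.4]
gripper_width: 33.1
```

Call:
send_rows(
  steps=[
    [[0.6,0,0,0,0],[0.6,0,0,0,0],[0.6,0,0,0,0]],
  ],
)

```text
clock: 9.6
position: [470.5, 160.4, 97.8]
ee_rot: [-0.7, 0.714, 0.009, 0.008]
contact_force: [-5.0, 13.7, 0.2]
gripper_width: 33.5
```

Call:
send_rows(
  steps=[
    [[0.6,0,0,0,0],[0.6,0,0,0,0]],
  ],
)

```text
clock: 9.77
position: [470.5, 157.1, 98.1]
ee_rot: [-0.699, 0.715, 0.013, 0.016]
contact_force: [-5.9, 11.9, 1.8]
gripper_width: 33.3
```

```bash
python3 lean.py s3
python3 - <<'E'
import cv2,sys
sys.path.insert(0,'.')
from h import *
im,d,P=cloud("wrist"); cv2.imwrite("pics/w3.png",im)
E
```

```text
[470.5 157.1  98.1] toolz [ 0.004  0.041 -0.999] [-5.9 11.9  1.8] [3.83 2.02 0.11]
```

View pics/s3.png

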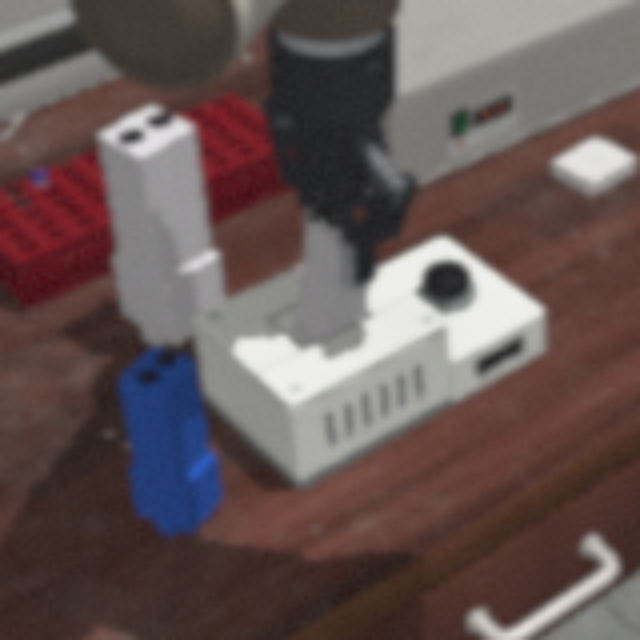

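The picture shows the block leaning right inside the gripper, with the button still down. I'll measure the lean from depth.

```bash
cat > tilt.py <<'E'
from h import *
s=arm.read_state(); q=R.from_quat(s["ee_rot"]).as_matrix(); print(s["position"].round(1),"toolz",q[:,2].round(3),s["contact_force"].round(1))
im,d,P=cloud("scene"); X,Y,Z=P[...,0],P[...,1],P[...,2]
g=(im.min(-1)>60)
for z in range(76,124,4):
    m=g&(abs(X-466)<22)&(abs(Z-z)<2.5)&(abs(Y-178)<50)
    if m.sum()>3:
        y=Y[m]; print(z,m.sum(),"y max/95/min",np.nanmax(y).round(1),np.percentile(y,90).round(1),y.min().round(1))
E
python3 tilt.py
```

```text
[470.5 156.7  98.1] toolz [ 0.004  0.041 -0.999] [-5.9 12.9  0.6]
76 117 y max/95/min 228.0 222.4 129.1
80 28 y max/95/min 184.6 184.1 153.9
84 39 y max/95/min 184.5 183.3 150.1
88 30 y max/95/min 183.3 181.9 153.0
92 29 y max/95/min 182.7 180.4 150.5
96 16 y max/95/min 181.6 180.3 157.9
100 29 y max/95/min 180.0 179.5 151.2
104 24 y max/95/min 179.0 178.6 163.5
108 23 y max/95/min 178.0 177.3 158.2
112 21 y max/95/min 177.6 176.5 164.6
116 22 y max/95/min 176.1 175.4 163.5
120 24 y max/95/min 175.5 174.4 164.1
```

Call:
send_rows(
  steps=[
    [[-0.5,0,0,0,0],[-0.5,0,0,0,0],[-0.5,0,0.05,0,0],[-0.5,0,0.05,0,0],[-0.5,0,0,0,0]],
  ],
)

```text
clock: 10.33
position: [468.0, 175.4, 98.3]
ee_rot: [-0.701, 0.713, 0.01, 0.006]
contact_force: [3.2, -8.4, 1.6]
gripper_width: 33.1
```

```bash
python3 tilt.py
```

```text
[468.  175.4  98.3] toolz [-0.006  0.023 -1.   ] [ 3.2 -8.4  1.6]
76 141 y max/95/min 227.8 219.6 128.4
80 23 y max/95/min 197.6 196.2 167.2
84 30 y max/95/min 197.5 196.2 164.6
88 27 y max/95/min 196.5 195.0 168.7
92 21 y max/95/min 195.0 194.7 166.1
96 17 y max/95/min 195.9 194.9 166.1
100 25 y max/95/min 195.9 194.4 169.4
104 20 y max/95/min 195.0 194.1 169.4
108 22 y max/95/min 195.0 194.3 182.2
112 20 y max/95/min 195.0 192.8 182.1
116 19 y max/95/min 193.4 192.4 182.1
120 23 y max/95/min 193.3 192.8 181.4
```

Run:
```python
from h import *
z=np.load("scene.npz"); P=z["P"];im=z["im"];X,Y,Z=P[...,0],P[...,1],P[...,2]
for zz in range(80,124,8):
    m=(im.min(-1)>60)&(abs(X-466)<22)&(abs(Z-zz)<4)&(abs(Y-178)<50); y=Y[m]; print(zz,m.sum(),y.max().round(1),np.percentile(y,90).round(1))
```

```text
80 60 220.2 209.7
88 37 195.8 194.5
96 42 196.2 195.2
104 48 195.3 194.4
112 42 195.2 194.7
120 46 195.9 194.8
```

Call:
send_rows(
  steps=[
    [[-0.4,0,0.2,0,0],[-0.4,0,0.2,0,0],[0,0,0.2,0,0],[0,0,0.2,0,0]],
  ],
)

```text
clock: 10.72
position: [468.8, 177.1, 98.2]
ee_rot: [-0.704, 0.71, 0.005, -0.001]
contact_force: [-6.2, 2.0, 14.2]
gripper_width: 32.9
```

```bash
python3 tilt.py
```

```text
[468.8 177.1  98.2] toolz [-0.008  0.006 -1.   ] [-6.2  2.  14.2]
76 146 y max/95/min 227.0 219.9 128.2
80 24 y max/95/min 197.7 196.7 140.7
84 34 y max/95/min 197.8 197.0 168.5
88 23 y max/95/min 197.4 196.3 169.1
92 23 y max/95/min 197.1 196.1 166.6
96 19 y max/95/min 197.3 196.3 175.7
100 18 y max/95/min 196.0 195.4 175.6
104 21 y max/95/min 196.2 196.0 175.6
108 22 y max/95/min 196.1 195.2 185.1
112 19 y max/95/min 195.9 194.7 185.3
116 20 y max/95/min 195.4 194.3 183.0
120 22 y max/95/min 194.2 193.7 172.3
```

Call:
send_rows(
  steps=[
    [[0.5,0,0,0,0],[0.5,0,0.05,0,0],[0.5,0,0.05,0,0],[0.6,0,0.05,0,0],[0.6,0,0.05,0,0],[0.6,0,0.05,0,0]],
  ],
)

```text
clock: 11.27
position: [470.3, 154.3, 97.3]
ee_rot: [-0.703, 0.711, 0.01, 0.012]
contact_force: [-8.8, 17.8, 2.4]
gripper_width: 33.0
```

```bash
python3 tilt.py
```

```text
[470.3 154.3  97.3] toolz [ 0.003  0.03  -1.   ] [-8.8 17.8  2.4]
76 124 y max/95/min 227.5 220.4 129.0
80 32 y max/95/min 205.8 183.9 153.6
84 28 y max/95/min 182.9 182.6 151.3
88 29 y max/95/min 182.6 181.2 152.3
92 29 y max/95/min 183.5 181.4 149.1
96 23 y max/95/min 181.9 179.6 148.3
100 30 y max/95/min 180.1 179.2 148.3
104 26 y max/95/min 179.4 177.6 159.6
108 26 y max/95/min 176.6 176.2 159.6
112 24 y max/95/min 176.6 175.1 161.2
116 26 y max/95/min 175.3 174.6 162.3
120 24 y max/95/min 175.2 173.4 160.9
```

Call:
send_rows(
  steps=[
    [[-0.5,0,0,0,0],[-0.5,0,0,0,0],[-0.5,0,0,0,0],[-0.5,0,0,0,0],[-0.5,0,0,0,0],[-0.5,0,0,0,0],[-0.4,0,0,0,0]],
  ],
)

```text
clock: 11.9
position: [468.1, 170.9, 97.8]
ee_rot: [-0.704, 0.71, 0.002, -0.007]
contact_force: [4.0, -10.3, 3.9]
gripper_width: 33.2
```

```bash
python3 tilt.py
```

```text
[468.1 170.9  97.8] toolz [-0.012 -0.007 -1.   ] [  4.  -10.3   3.9]
76 126 y max/95/min 227.9 221.7 128.0
80 34 y max/95/min 220.5 195.3 163.1
84 29 y max/95/min 194.9 193.4 163.7
88 30 y max/95/min 194.6 193.3 161.6
92 29 y max/95/min 194.1 192.4 162.8
96 23 y max/95/min 193.4 192.4 165.0
100 25 y max/95/min 192.2 191.7 165.0
104 21 y max/95/min 192.0 191.2 164.2
108 27 y max/95/min 193.3 191.0 178.8
112 20 y max/95/min 190.5 190.1 179.6
116 19 y max/95/min 189.6 189.5 179.0
120 25 y max/95/min 190.5 190.1 178.2
```

Call:
send_rows(
  steps=[
    [[-0.6,0,0,0,0],[-0.6,0,0,0,0],[-0.6,0,0,0,0],[-0.6,0,0,0,0]],
  ],
)

```text
clock: 12.28
position: [468.0, 180.7, 98.6]
ee_rot: [-0.705, 0.709, -0.006, -0.02]
contact_force: [3.2, -8.7, 2.9]
gripper_width: 33.1
```

```bash
python3 tilt.py
```

```text
[468.  180.7  98.6] toolz [-0.021 -0.037 -0.999] [ 3.2 -8.7  2.9]
76 139 y max/95/min 227.9 222.6 128.1
80 29 y max/95/min 201.1 199.7 168.8
84 29 y max/95/min 200.0 199.2 168.7
88 25 y max/95/min 201.8 199.6 170.1
92 22 y max/95/min 200.4 199.7 170.1
96 22 y max/95/min 200.5 199.7 172.9
100 18 y max/95/min 201.1 199.9 174.8
104 19 y max/95/min 200.3 199.9 179.7
108 19 y max/95/min 200.3 199.5 179.7
112 23 y max/95/min 199.6 198.7 187.8
116 19 y max/95/min 198.5 198.3 187.8
120 19 y max/95/min 199.2 198.6 187.9
```

Call:
send_rows(
  steps=[
    [[0.2,0,-0.1,0,0],[0.3,0,-0.1,0,0],[0.3,0,0,0,0],[0.2,0,0,0,0]],
  ],
)

```text
clock: 12.67
position: [468.2, 169.4, 99.1]
ee_rot: [-0.705, 0.709, -0.006, -0.022]
contact_force: [0.3, 0.2, -3.0]
gripper_width: 33.2
```

```bash
python3 tilt.py
```

```text
[468.2 169.4  99.1] toolz [-0.022 -0.039 -0.999] [ 0.3  0.2 -3. ]
76 137 y max/95/min 228.0 223.0 128.9
80 22 y max/95/min 189.9 188.6 161.0
84 27 y max/95/min 189.6 188.9 159.4
88 28 y max/95/min 189.7 188.1 159.5
92 29 y max/95/min 189.3 188.1 159.5
96 23 y max/95/min 188.2 187.8 159.0
100 17 y max/95/min 188.5 188.1 180.5
104 23 y max/95/min 188.3 188.1 166.1
108 24 y max/95/min 188.5 188.0 176.7
112 20 y max/95/min 188.7 188.3 177.0
116 20 y max/95/min 188.7 188.2 176.5
120 21 y max/95/min 188.2 187.6 176.5
```

Call:
send_rows(
  steps=[
    [[-0.3,0,0,0,0],[-0.3,0,0,0,0],[0,0,0,0,0]],
  ],
)

```text
clock: 12.97
position: [468.3, 175.0, 98.6]
ee_rot: [-0.704, 0.709, -0.006, -0.022]
contact_force: [0.5, -0.9, -2.9]
gripper_width: 33.0
```

Call:
send_rows(
  steps=[
    [[0,0,-0.3,0,0],[0.02,0,-0.3,0,0],[0.02,0,-0.3,0,0],[0.02,0,-0.3,0,0],[0.02,0,-0.3,0,0]],
  ],
)

```text
clock: 13.38
position: [468.3, 175.7, 114.1]
ee_rot: [-0.705, 0.709, -0.006, -0.022]
contact_force: [-0.3, 0.4, -3.2]
gripper_width: 33.3
```

Call:
send_rows(
  steps=[
    [[0.03,0.02,-1,0,0],[0.03,0.02,-1,0,0],[0.03,0.02,-1,0,0],[0.03,0.02,-1,0,0],[0.03,0.02,-1,0,0],[0.03,0.02,-1,0,0],[0,0,-0.8,0,0],[0,0,0,0,0],[0,0,0,0,0],[0,0,0,0,0]],
  ],
)

```text
clock: 14.22
position: [466.9, 175.9, 189.4]
ee_rot: [-0.704, 0.709, -0.005, -0.022]
contact_force: [0.3, 0.0, -3.8]
gripper_width: 33.2
```

Run:
```python
from h import *
s=arm.read_state(); print(s["position"].round(1),s["contact_force"].round(1),s["gripper_width"],abs(s["joint_vel"]).max())
im,d,P=cloud("scene"); cv2.imwrite("pics/s4.png",cv2.resize(im[100:310,100:310],(600,600))); X,Y,Z=P[...,0],P[...,1],P[...,2]
for z in range(78,220,6):
    m=(im.min(-1)>60)&(abs(X-466)<22)&(abs(Z-z)<3)&(abs(Y-178)<50)
    if m.sum()>3: print(z,m.sum(),Y[m].max().round(1),np.percentile(Y[m],90).round(1),X[m].min().round(1))
im,d,P=cloud("top"); m=(im.max(-1)<90)&(P[...,2]>52)&(P[...,2]<76)&(np.hypot(P[...,0]-467,P[...,1]-78)<15); print("btn",m.sum(),np.median(P[m],0))
```

```text
[466.9 175.9 189.4] [ 0.3  0.  -3.8] 33.167022380240255 0.01238784104668409
78 35 226.3 212.2 444.1
108 9 186.7 186.2 448.9
114 25 201.3 200.6 447.8
120 42 202.2 200.6 447.7
126 44 202.2 201.2 447.6
132 41 201.6 200.5 446.8
138 41 202.0 200.9 448.2
144 42 202.1 200.4 448.3
150 58 200.7 199.7 447.3
156 36 196.3 195.4 448.6
162 33 196.1 195.0 448.0
168 39 195.6 195.1 448.0
174 38 195.8 194.9 449.1
180 35 195.2 194.4 449.0
186 34 195.4 194.7 448.4
192 29 195.8 195.0 445.0
198 26 195.8 194.9 444.5
204 27 195.4 194.2 444.8
210 22 196.0 193.5 445.0
216 27 196.2 193.8 445.5
btn 22 [471.61213203  77.96442397  59.82943499]
```

View pics/s4.png

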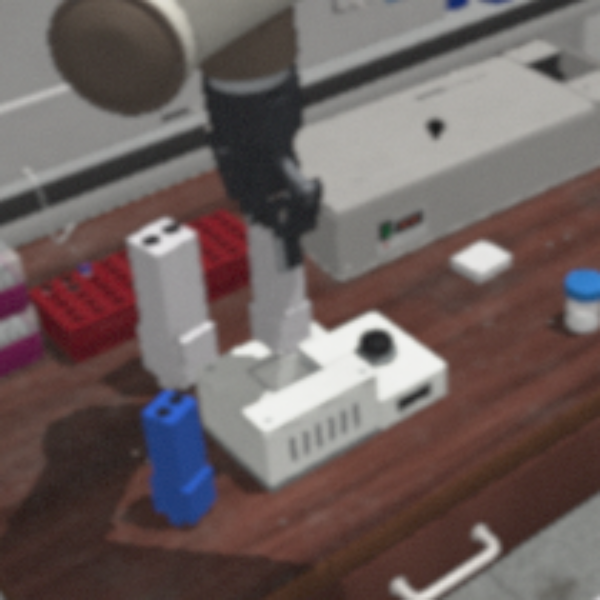

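The block hangs upright over the well. Its foot is at z about 103, so I lower it slightly and let it settle.

Call:
send_rows(
  steps=[
    [[0,0,0.3,0,0],[0,0,0.3,0,0],[0,0,0,0,0],[0,0,0,0,0],[0,0,0,0,0],[0,0,0,0,0],[0,0,0,0,0]],
  ],
)

```text
clock: 14.9
position: [465.3, 174.6, 179.5]
ee_rot: [-0.704, 0.71, -0.004, -0.026]
contact_force: [-0.2, -0.4, -2.8]
gripper_width: 33.4
```

Run:
```python
from h import *
s=arm.read_state(); print(s["position"].round(1),s["contact_force"].round(1),s["gripper_width"],abs(s["joint_vel"]).max())
if 178<s["position"][2]<188 and 32<s["gripper_width"]<35: print(job.job_done())
```

```text
[465.3 174.6 179.5] [-0.2 -0.4 -2.8] 33.35062289704984 0.0011872905665857917
the job is handed in; nothing more can be done
None
```

I pressed the stop button, rocked the block left and right and lifted it out. I handed the job in at about 15 s, with the block held above the well; the interface gives no verdict.

- **Button:** it met its stop at 23 N. In later depth images its head was at about 60 mm (67 mm when up), so it stayed down.
- **Catches:** their positions were never read directly. I infer both were pushed back because the block lifted out with no resistance (only its weight, about 3 N). From the lean, I estimate the right catch moved about 5 mm. The fingers' tips stayed more than 20 mm above the shaker's top during the rocking.
- **Rocking:** the foot climbed out of its groove on the right-hand lean. Depth gave a lean of about 0.23 to 0.25 rad, more than the stated 0.16. I rocked right a second time for margin, then set the block upright, took its weight and centred it before lifting.
- **Final pose:** depth images, taken before I lowered it another 10 mm, showed the block upright within about 0.03 rad and within a few millimetres of the well's centre. By my estimate the foot is now 20 to 25 mm above the shaker's top. The arm was at rest, with the gripper at 33 mm on the block and only its weight on the wrist.
- **Bystanders:** I never went near the jar or the two clamp halves, but I did not measure their positions again at the end.

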